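# Work a racking lid shut on a paint chest and latch it

### The arm

A 6-joint arm with a two-finger parallel gripper is mounted at the origin on the work surface. World frame = base frame: x ahead of the robot, y to its left, z up, the work surface at z = 0. Lengths are in m, angles in rad, forces in N, time in s.
With the tool pointing down it reaches from about 0.3 to 0.875 m from the base axis. Payload 6.4 kg.
Tool frame: the origin (TCP) lies midway between the tips of the shut fingers; the grasp point (between the pads) lies 19 mm behind it; z points along the fingers, y is the line along which they close (so a half turn about z gives the same grasp; the last joint's range is limited). The gripper opens to 85 mm and grips with 20 to 120 N. Pads are 22 mm wide; open, the fingers measure 114 mm over their backs; the gripper's body (76 mm by 85 mm) begins 54 mm behind the grasp point. The pads swing forward as they close: fully open they stand 13 mm farther back than shut.
Start: joints at [-1.435, 0.181, 1.607, -0, 1.354, -0.206], TCP at [0.193, -0.542, 0.231] pointing down, gripper open.
Joint ranges: [-2.99, 2.99], [-0.89, 2.07], [0.3, 2.58], [-1.14, 4.28], [0, 2.63], [-3.12, 3.12]. Speed limits (rad/s): [2.57, 2.57, 3.01, 3.14, 3.14, 3.14].

### API

Orientations are given as a unit quaternion [w, x, y, z].
In Python, from bench import ctrl gives the robot as it stands. The module is installed in compiled form; this text tells all that it offers.
- The arm moves only by the tool move_arm, never from a script. Its argument "plan" is one flat list of numbers, 6 for each row, row after row: the shift along the world's x, y, z in units of 50 mm (1.0 is 50 mm), then the turn, a rotation vector about the world's x, y, z in rad. A call has 1 to 10 rows; each row is the pose to reach, as a shift and turn from the pose commanded when the call began; what a row does not reach only later rows make up. A row lasts 1/8 s, in which the tool goes at most 62.5 mm and 10.7 degrees, less where a joint would pass 70% of its speed; a pose out of reach is approached as far as the arm can. A call with a gripper value outside its range is refused whole. "grip" is the finger opening in mm, from 0 to 85.4, set as the call begins (left out, the last holds). The fingers move at their own pace and stop on an object; the grip force is fixed at half the most. Time passes only in rows, so rows that repeat a pose let the fingers close. It gives the time, the measured TCP pose, the force, the opening and the grip force at its end, in the units of the state.
- ctrl.get_obs(): the state, without advancing time (a new reading comes with each control period).
- ctrl.camera(name): name is "scene" or "top" or "wrist"; returns a dict with "pixels" (420x560x3 uint8, red, green, blue), "fx", "fy", "cx", "cy" (pixels), "dist_coeffs" ([k1, k2, p1, p2, k3] as OpenCV has them; the pictures are not rectified), "origin" and "attitude" of the camera in the world. Camera axes: x right, y down, z forward; pixel columns grow to the right and rows downward; lengths in m; the calibration is good to about 2 mm. A picture is of the moment at which its call begins. There is no depth.
- ctrl.hand_in(): hands the job in; it is judged then, once.
The state is a dict: "time_s": time; "q": joint angles; "dq": joint speeds; "joint_efforts": joint torques, N m; "eef_pos": TCP position; "eef_rot": TCP orientation; "wrist_force": force on the tool from outside, world axes, zero at the start; "torque": the same for the moment, N m; "opening": opening from 0.0 (shut) to 1.0 (fully open); "grasp_force": force on a finger pad.
Only numpy, scipy, OpenCV 4.12 (cv2) and the standard library are available. Lean on these libraries where they do the work, as an engineer would, in place of code of your own. Each camera call takes 0.05 s, during which the arm holds its last target. There are 200 camera calls.

### The job

Shut the paint chest: its steel lid racks and jams in the gummy grooves, so work it away from the robot by gentle alternate pushes on its left and right red tabs until both ends rest squarely against the hidden rear stop, which you must feel for, then swing the brass catch right across behind the right tab. Do not force or grip the lid (keep the touch under 20 N, so stop and change ends when it binds), leave the pots, brush and everything else where they are, and let go at the end.

Things in the scene. Friction and masses are not known exactly. Their poses are not given: they have to be found in the camera images.
- chest: Low wooden paint chest, fixed, 225 mm long (x -105 to +120 mm in its frame), 410 mm wide (y -220 to +190). Origin on the table midway between the grooves; +x points away from the robot, the way the lid shuts; +y left, z up. Near half: deck, top at z 68 mm. Far half: bay (x from 25 mm) with two pots. The rails over the grooves (y over 155 mm, under -155 mm) have their top at z 92.5 mm.
- stop_bar: Rear stop: a fixed steel bar in the chest under the rear cover (chest x 75 to 120 mm, top at z 92.5 mm), origin at chest x 114 mm, z 71 mm, axes as the chest's. Two rubber feet on it, at y +120 and -120 mm, meet the lid's far edge. Both stand out alike, 9 to 27 mm from the origin: the amount differs each time, is hidden by the cover and not reported: feel for it.
- brush_rest (a point): Centre of the top of the brush rest (chest x 7.5 mm, y 0, z 102.5 mm): a fixed board 140 mm wide that bridges the lid's middle from front to rear of the chest, raised edges to z 108.5 mm; a loose brush lies on it, its top at most at z 130 mm. It keeps the lid's middle (|y| under 70 mm) out of reach.
- lid: Loose dark steel plate, 80 (x) x 336 (y) x 12 mm, about 0.6 kg, in the chest's grooves, underside at chest z 70 mm; side play 3 to 4.4 mm, another each time. Origin: centre of the underside; axes as the chest's. Starts at chest x -48 to -33 mm; shut, against the feet, 47 to 65 mm. Pushed (2 to 6 N) at one tab, that end swings ahead till the plate binds askew; the other tab (5 to 14 N) frees it.
- lid_left (a point): Centre of the near face (the face to push on) of the left red tab, an upright block on the lid's near edge, 40 mm wide (y), 14 mm thick (x), 30 mm high, from chest z 82 to 112 mm; the point is 27 mm above the lid's underside. The near face is flush with the lid's near edge. Shut, it lies at chest x = 7 to 25 mm (by where the feet stand), y = 128 mm. Axes as the lid's.
- lid_right (a point): The same point of the right red tab: shut, at chest x = 7 to 25 mm, y = -128 mm.
- catch (a joint): Swivel catch on top of the right rail, stiff (about 0.06 N m), stays where it is left. 0 = its arm points to the chest's -x, along the rail; it turns clockwise seen from above; at 1.57 rad (its end) the arm points to the chest's +y, lying across 3 to 21 mm behind (on the robot's side of) the right tab of a shut lid. Starts between 0 and 0.2. If the lid is not shut the tab is in its way.
- catch_pin (a point): Middle of the catch's upright yellow pin, 12 mm diameter, from chest z 103.5 to 125.5 mm, 60 mm from the pivot; the brass arm (92 mm long, 12 mm wide, z 93.5 to 103.5 mm) lies under it.
- catch_pivot (a point): Pivot of the catch, at chest x -2 mm, y -205 mm, z 98.5 mm; axes as the chest's.
- pot_blue: Blue paint pot, 44 mm diameter, 52 mm high, in the bay (bystander; origin under its base).
- pot_green: Green paint pot, same size, in the bay (bystander).
- brush: Red paint brush, 170 mm, lying on the brush rest along the chest's x (bystander).
- ink: Blue plastic bottle, 60 mm diameter, 150 mm high, on the table to the right (bystander).
- mug: White mug, 76 mm diameter, 90 mm high, on the table to the left (bystander).
- tin: Paint tin with a green band, 76 mm diameter, 90 mm high, on the table to the left (bystander).
- saucer: White mixing saucer, 120 mm diameter, 20 mm high, on the table to the right (bystander).

How it is judged:
By the outcome, as a careful person would: the job done as asked, in the order asked, and still so for the second after the job is handed in, with the robot touching nothing.
It also fails if it takes over 70 s, if anything falls off the work surface, if the arm or the gripper's body presses on something with over 40 N, if the wrist force passes 120 N, or if a joint passes its speed limit or range.

## Working session

There is one attempt and no reset: what is moved stays moved. The work goes in short steps, Python scripts to look and compute and a tool call to move; the robot and the scene stay as the last step left them, time stands still between calls to the robot, and variables do not carry over. Pictures are saved under pics/ and viewed, at most 10 in all, crops included, and the job is handed in when it is done.

Besides the shell and the picture viewer there is one more tool, called after "Emit:" in YAML: its name, and indented under it one key for each argument. move_arm: Moves the arm, as the interface text tells. Its arguments: {"type":"object","properties":{"plan":{"type":"array"},"grip":{"type":"number"}},"required":["plan"]}

```bash
mkdir -p pics; cat > h.py <<'E'
import numpy as np, cv2
from scipy.spatial.transform import Rotation as R
from bench import ctrl
def Rm(a):
    a=np.array(a,float)
    return a if a.shape==(3,3) else R.from_quat([a[1],a[2],a[3],a[0]]).as_matrix()
def ray(c,uv):
    K=np.array([[c['fx'],0,c['cx']],[0,c['fy'],c['cy']],[0,0,1]])
    p=cv2.undistortPoints(np.array(uv,float).reshape(-1,1,2),K,np.array(c['dist_coeffs'],float)).reshape(-1,2)
    return np.c_[p,np.ones(len(p))]@Rm(c['attitude']).T
def onplane(c,uv,z):
    d=ray(c,uv);o=np.array(c['origin']);return o+d*((z-o[2])/d[:,2])[:,None]
def save(c,n): cv2.imwrite('pics/'+n+'.png',c['pixels'][:,:,::-1])
def blobs(c,lo,hi,amin=20):
    h=cv2.cvtColor(c['pixels'],cv2.COLOR_RGB2HSV)
    m=cv2.inRange(h,np.array(lo),np.array(hi))
    n,_,s,ce=cv2.connectedComponentsWithStats(m)
    return [(s[i][:5].tolist(),ce[i].round(1).tolist()) for i in range(1,n) if s[i][4]>amin]
E
python3 - <<'E'
from h import *
for n in ['top','scene']:
    c=ctrl.camera(n);save(c,n+'0');print(n,c['origin'],c['attitude'],c['fx'])
    print('red',blobs(c,(0,140,80),(8,255,255)),blobs(c,(172,140,80),(180,255,255)));print('yel',blobs(c,(22,140,120),(34,255,255)))
o=ctrl.get_obs();print(o)
E
```

```text
top [ 0.33863772 -0.01728504  1.20589106] [-0.0762159   0.7416191  -0.66293895  0.06858715] 489.4008395514489
red [([261, 188, 17, 35, 266], [268.8, 204.8]), ([202, 200, 20, 13, 148], [211.7, 206.4]), ([309, 235, 19, 12, 140], [317.9, 240.4]), ([0, 295, 18, 17, 237], [8.1, 302.7])] []
yel [([354, 220, 7, 8, 22], [357.0, 223.6]), ([347, 240, 8, 7, 37], [350.4, 243.0]), ([0, 272, 20, 18, 259], [8.8, 281.6])]
scene [ 1.48438925 -0.24347948  1.02043951] [-0.30831571  0.74014185  0.54917255 -0.23567135] 522.5935369863308
red [([410, 86, 14, 28, 243], [416.1, 98.0]), ([303, 182, 17, 13, 204], [311.0, 187.9]), ([260, 186, 9, 22, 146], [264.2, 197.0]), ([204, 188, 18, 14, 209], [212.8, 194.1])] []
yel [([421, 93, 17, 36, 372], [428.7, 108.4]), ([182, 191, 5, 9, 38], [184.3, 194.9])]
{'time_s': 0.1, 'q': array([-1.43528142e+00,  1.81462382e-01,  1.60790744e+00,  4.79304417e-06,
        1.35381127e+00, -2.06319615e-01]), 'dq': array([-0.00126491, -0.00196967, -0.00133   ,  0.0007572 ,  0.00069895,
       -0.00014786]), 'joint_efforts': array([ 1.26729028e-04, -4.45882308e+01, -3.52239382e+01, -1.89995385e-04,
        4.07593354e-03,  3.38127597e-05]), 'eef_pos': array([ 0.19268767, -0.54122368,  0.23047698]), 'eef_rot': array([-7.93640914e-04,  9.85428945e-01,  1.70085752e-01,  3.04498834e-05]), 'wrist_force': array([-0.65734741,  0.2090177 , -0.0476044 ]), 'torque': array([-0.0478025 ,  0.00505044, -0.00482389]), 'grasp_force': 0.0, 'opening': 1.003615969145973}
```

View pics/top0.png

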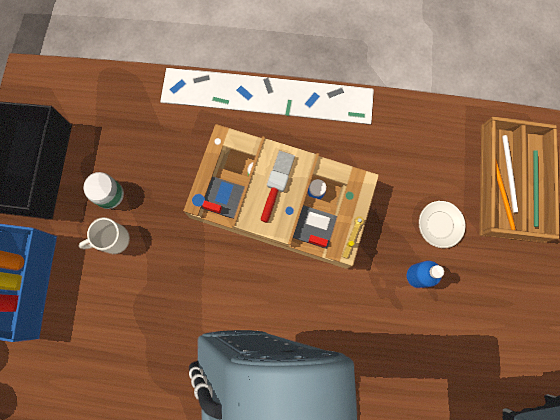

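View pics/scene0.png

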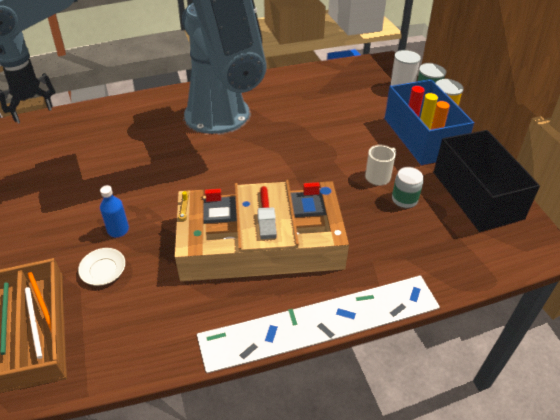

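```bash
python3 - <<'E'
from h import *
c=ctrl.camera('top')
L,Rr=onplane(c,[[211.7,206.4],[317.9,240.4]],.112)
print(L,Rr,np.linalg.norm(L-Rr)); 
d=L-Rr; print('yaw',np.degrees(np.arctan2(-d[0],d[1])))
print('pin',onplane(c,[[350.4,243.0]],.1255), 'brass', onplane(c,[[357,223.6]],.1035))
E
```

```text
[0.54604111 0.13979868 0.112     ] [ 0.49528843 -0.10858618  0.112     ] 0.25351700709782227
yaw -11.548324680305486
pin [[ 0.495482   -0.18022153  0.1255    ]] brass [[ 0.54494418 -0.19507653  0.1035    ]]
```

The top view shows the chest with red tabs at (212,206) and (318,240), the yellow pin at (350,243) and the catch pivot near (358,221). The scene view agrees, and the arm is clear on the right. I'll move above the chest for a closer look.

Emit:
move_arm:
  plan: [4,9,3.4,0,0,-0.54,4,9,3.4,0,0,-0.54,4,9,3.4,0,0,-0.54,4,9,3.4,0,0,-0.54,4,9,3.4,0,0,-0.54,4,9,3.4,0,0,-0.54,4,9,3.4,0,0,-0.54,4,9,3.4,0,0,-0.54,4,9,3.4,0,0,-0.54,4,9,3.4,0,0,-0.54]
  grip: 0

```text
time_s: 1.4
eef_pos: [0.3932, -0.0906, 0.4017]
eef_rot: [0.0, 0.995, -0.097, 0.0]
wrist_force: [-0.6, 0.2, 0.1]
opening: -0.004
grasp_force: 0.0
```

```bash
python3 - <<'E'
from h import *
c=ctrl.camera('wrist');save(c,'w0');print(c['origin'],c['attitude'])
print('red',blobs(c,(0,140,80),(8,255,255),60));print('yel',blobs(c,(22,140,120),(34,255,255),60))
o=ctrl.get_obs();print(o['eef_pos'],o['eef_rot'],o['opening'])
E
```

```text
[ 0.46726396 -0.10512756  0.54507352] [-0.09419609 -0.62854853  0.76354537  0.11424674]
red [([152, 0, 22, 71, 1197], [162.6, 34.5]), ([38, 64, 49, 17, 684], [62.1, 72.1]), ([263, 67, 36, 16, 540], [280.6, 74.1])]
yel [([334, 0, 26, 91, 972], [344.9, 44.9])]
[ 0.39270064 -0.09147376  0.40109611] [ 1.67081604e-04  9.95185564e-01 -9.80084365e-02 -1.05674416e-04] 0.0011180340605469947
```

View pics/w0.png

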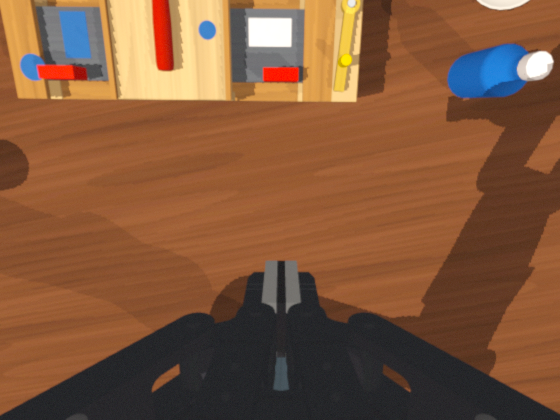

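The wrist view shows the chest front edge running from (18,97) to (357,102). The tabs are at (62,72) and (281,74), the pin is at (346,61) and the pivot at (351,5).

```bash
cat >> h.py <<'E'
def frame(c,fl,fr):
    P=onplane(c,[fl,fr],.0925);d=P[0]-P[1];th=np.arctan2(-d[0],d[1])
    ex=np.array([np.cos(th),np.sin(th)]);ey=np.array([-ex[1],ex[0]])
    o=P.mean(0)[:2]+.105*ex+.015*ey
    return o,ex,ey,th,np.linalg.norm(d)
E
python3 - <<'E'
from h import *
c=ctrl.camera('wrist')
h=cv2.cvtColor(c['pixels'],cv2.COLOR_RGB2HSV)
for lab,(x0,x1) in {'L':(30,95),'R':(255,305)}.items():
    s=c['pixels'][55:92,(x0+x1)//2].tolist(); print(lab,s[::2])
o,ex,ey,th,w=frame(c,[17,97.5],[357.5,102]);print(o,ex,np.degrees(th),w)
ch=lambda p:((np.dot(p[:2]-o,ex)*1e3).round(1),(np.dot(p[:2]-o,ey)*1e3).round(1))
for n,uv,z in [('pivot',[351,5],.1035),('pin',[346,60.5],.1255),('Ltop',[62,72.5],.112),('Rtop',[281.5,74.5],.112),('Lbot',[62,80],.112),('Rbot',[281,82],.112)]:
    p=onplane(c,[uv],z)[0];print(n,p.round(4),ch(p))
E
```

```text
L [[116, 118, 118], [116, 117, 119], [116, 117, 119], [118, 119, 120], [128, 116, 116], [243, 70, 59], [255, 43, 6], [255, 45, 0], [255, 47, 0], [255, 46, 0], [255, 46, 10], [253, 43, 24], [160, 52, 41], [142, 94, 52], [144, 95, 47], [147, 96, 48], [153, 103, 50], [154, 103, 55], [142, 95, 50]]
R [[118, 117, 119], [117, 116, 118], [114, 116, 117], [113, 113, 115], [116, 116, 118], [115, 98, 99], [242, 48, 34], [255, 28, 0], [255, 24, 0], [255, 26, 0], [255, 28, 0], [255, 25, 0], [248, 23, 0], [170, 77, 49], [217, 155, 80], [223, 159, 79], [227, 163, 81], [226, 162, 79], [217, 152, 71]]
[ 0.59837558 -0.00293246] [ 0.97851498 -0.20617572] -11.898333274679088 0.413043918940718
pivot [ 0.5532 -0.2022  0.1035] (np.float64(-3.1), np.float64(-204.3))
pin [ 0.4966 -0.1847  0.1255] (np.float64(-62.1), np.float64(-198.8))
Ltop [0.5477 0.1314 0.112 ] (np.float64(-77.3), np.float64(121.0))
Rtop [ 0.4972 -0.1131  0.112 ] (np.float64(-76.3), np.float64(-128.7))
Lbot [0.5401 0.1344 0.112 ] (np.float64(-85.4), np.float64(122.3))
Rbot [ 0.4894 -0.111   0.112 ] (np.float64(-84.3), np.float64(-128.2))
```

Emit:
move_arm:
  plan: [1.3,-0.28,-3,0,0,-0.013,1.3,-0.28,-3,0,0,-0.013,1.3,-0.28,-3,0,0,-0.013,1.3,-0.28,-5,0,0,-0.013,1.3,-0.28,-5,0,0,-0.013,1.3,-0.28,-6.2,0,0,-0.013,1.3,-0.28,-6.2,0,0,-0.013,1.3,-0.28,-6.2,0,0,-0.013]

```text
time_s: 2.5
eef_pos: [0.4583, -0.107, 0.0927]
eef_rot: [0.0, 0.994, -0.106, 0.001]
wrist_force: [0.4, 0.2, 1.1]
opening: -0.003
grasp_force: 0.0
```

```bash
python3 - <<'E'
from h import *
o=ctrl.get_obs();p=o['eef_pos'];O=np.array([.5984,-.0029]);ex=np.array([.9785,-.2062]);ey=np.array([.2062,.9785])
print(p,(p[:2]-O)@ex,(p[:2]-O)@ey,o['wrist_force'])
c=ctrl.camera('wrist');save(c,'w1')
E
```

```text
[ 0.45831069 -0.1070043   0.09272528] -0.11561108259869741 -0.13075247412064997 [0.37207443 0.19692463 1.06691113]
```

View pics/w1.png

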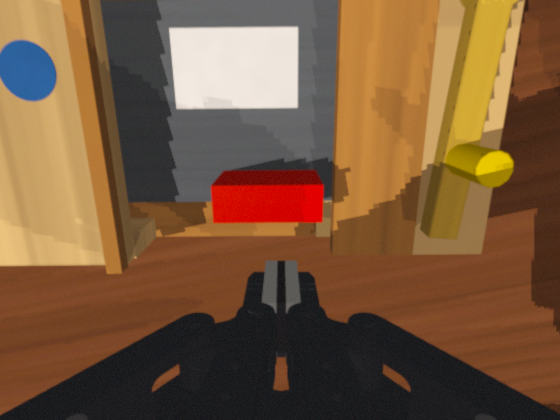

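The closed fingertips at (282,265) are lined up with the right tab, which spans columns 213–322. I'll push gently.

Emit:
move_arm:
  plan: [0.08,-0.017,0,0,0,0,0.16,-0.034,0,0,0,0,0.24,-0.05,0,0,0,0,0.31,-0.066,0,0,0,0,0.35,-0.074,0,0,0,0,0.39,-0.082,0,0,0,0,0.43,-0.09,0,0,0,0,0.47,-0.1,0,0,0,0]

```text
time_s: 3.55
eef_pos: [0.4809, -0.1106, 0.0912]
eef_rot: [-0.0, 0.994, -0.105, -0.001]
wrist_force: [-3.0, 0.6, 2.2]
opening: -0.001
grasp_force: 1.3
```

```bash
cat > s.py <<'E'
from h import *
o=ctrl.get_obs();p=o['eef_pos'];O=np.array([.5984,-.0029]);ex=np.array([.9785,-.2062]);ey=np.array([.2062,.9785])
f=o['wrist_force'];print('x %.1f y %.1f z %.1f'%tuple(1e3*np.array([(p[:2]-O)@ex,(p[:2]-O)@ey,p[2]])),'fx %.1f fy %.1f fz %.1f'%(f[:2]@ex,f[:2]@ey,f[2]),o['time_s'])
E
python3 s.py
```

```text
x -92.7 y -129.7 z 91.2 fx -3.1 fy 0.0 fz 2.2 3.55
```

Emit:
move_arm:
  plan: [0.04,-0.008,0,0,0,0,0.08,-0.017,0,0,0,0,0.12,-0.025,0,0,0,0]

```text
time_s: 3.92
eef_pos: [0.4872, -0.112, 0.0912]
eef_rot: [-0.0, 0.994, -0.105, -0.0]
wrist_force: [-0.4, 0.7, -0.4]
opening: 0.001
grasp_force: 0.9
```

```bash
python3 s.py
```

```text
x -86.3 y -129.6 z 91.2 fx -0.5 fy 0.6 fz -0.4 3.925
```

Emit:
move_arm:
  plan: [0.03,-0.006,0,0,0,0,0.06,-0.012,0,0,0,0,0.09,-0.018,0,0,0,0]

```text
time_s: 4.3
eef_pos: [0.4918, -0.1129, 0.0912]
eef_rot: [0.0, 0.994, -0.105, -0.0]
wrist_force: [-2.6, -0.6, -0.5]
opening: 0.001
grasp_force: 0.9
```

```bash
python3 s.py; python3 - <<'E'
from h import *
c=ctrl.camera('wrist');save(c,'w2')
E
```

```text
x -81.6 y -129.7 z 91.2 fx -2.4 fy -1.2 fz -0.5 4.3
```

View pics/w2.png

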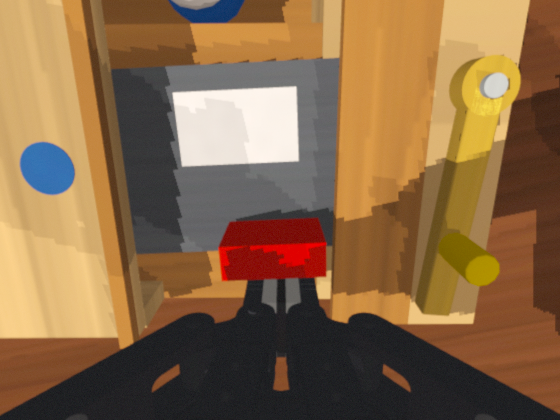

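The fingers are in contact with the right tab, whose edge runs from (222,279) to (325,271), so the lid is skewed with the right end ahead. I'll change to the left tab.

Emit:
move_arm:
  plan: [-0.43,0.09,0,0,0,0,-0.43,0.09,1.1,0,0,0,-0.22,1.09,1.1,0,0,0,-0.01,2.09,1.1,0,0,0,0.2,3.09,1.1,0,0,0,0.41,4.09,1.1,0,0,0,0.62,5.08,1.1,0,0,0,0.62,5.08,0.5,0,0,0,0.62,5.08,0,0,0,0,0.76,5.05,0,0,0,0]

```text
time_s: 5.6
eef_pos: [0.5282, 0.1401, 0.0895]
eef_rot: [0.0, 0.994, -0.105, -0.002]
wrist_force: [0.6, -0.0, 0.5]
opening: 0.001
grasp_force: 0.0
```

```bash
python3 s.py; python3 - <<'E'
from h import *
c=ctrl.camera('wrist');save(c,'w3')
E
```

```text
x -98.2 y 125.4 z 89.5 fx 0.6 fy 0.1 fz 0.5 5.6
```

View pics/w3.png

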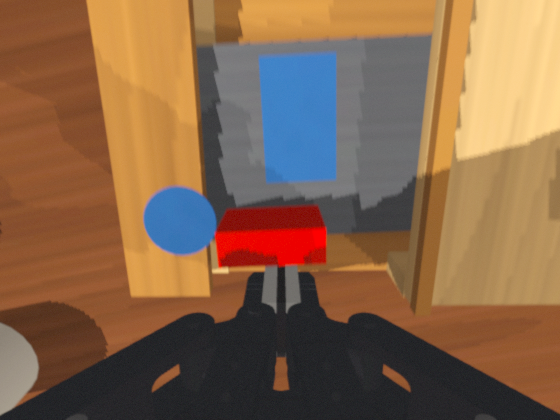

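The fingertips are just short of the left tab, which spans columns 218–326. Pushing the left end.

Emit:
move_arm:
  plan: [0.05,-0.01,0,0,0,0,0.1,-0.02,0,0,0,0,0.15,-0.03,0,0,0,0,0.2,-0.04,0,0,0,0,0.24,-0.05,0,0,0,0,0.28,-0.058,0,0,0,0,0.32,-0.066,0,0,0,0]

```text
time_s: 6.52
eef_pos: [0.5458, 0.1363, 0.0912]
eef_rot: [0.0, 0.994, -0.105, -0.0]
wrist_force: [-2.3, 0.7, 2.7]
opening: 0.0
grasp_force: 1.2
```

```bash
python3 s.py
```

```text
x -80.1 y 125.3 z 91.2 fx -2.4 fy 0.2 fz 2.7 6.525
```

Emit:
move_arm:
  plan: [0.04,-0.008,0,0,0,0,0.08,-0.017,0,0,0,0,0.12,-0.025,0,0,0,0,0.16,-0.033,0,0,0,0]

```text
time_s: 7.02
eef_pos: [0.5538, 0.1347, 0.0911]
eef_rot: [-0.0, 0.994, -0.105, -0.0]
wrist_force: [-1.6, 2.8, -0.6]
opening: -0.001
grasp_force: 0.9
```

Emit:
move_arm:
  plan: [0.03,-0.006,0,0,0,0,0.06,-0.012,0,0,0,0]

```text
time_s: 7.28
eef_pos: [0.5568, 0.134, 0.0912]
eef_rot: [0.0, 0.994, -0.105, -0.0]
wrist_force: [-1.2, 1.1, -0.3]
opening: -0.003
grasp_force: 0.9
```

Emit:
move_arm:
  plan: [0.03,-0.006,0,0,0,0,0.05,-0.01,0,0,0,0]

```text
time_s: 7.52
eef_pos: [0.5593, 0.1335, 0.0913]
eef_rot: [0.0, 0.994, -0.105, -0.0]
wrist_force: [-1.9, 0.9, -0.2]
opening: 0.001
grasp_force: 0.9
```

```bash
python3 s.py
```

```text
x -66.4 y 125.4 z 91.3 fx -2.1 fy 0.5 fz -0.2 7.525
```

Emit:
move_arm:
  plan: [-0.4,0.08,0,0,0,0,-0.4,0.08,1.1,0,0,0,-0.63,-0.9,1.1,0,0,0,-0.86,-1.9,1.1,0,0,0,-1.1,-2.9,1.1,0,0,0,-1.33,-3.9,1.1,0,0,0,-1.56,-4.88,1.1,0,0,0,-1.56,-4.88,0.5,0,0,0,-1.56,-4.88,0,0,0,0,-1.5,-4.89,0,0,0,0]

```text
time_s: 8.78
eef_pos: [0.483, -0.1109, 0.0899]
eef_rot: [-0.0, 0.994, -0.106, -0.002]
wrist_force: [-0.5, -0.2, -0.4]
opening: 0.002
grasp_force: 0.0
```

```bash
python3 s.py; python3 - <<'E'
from h import *
c=ctrl.camera('wrist')
print('red',blobs(c,(0,140,80),(8,255,255),300))
E
```

```text
x -90.6 y -129.5 z 89.9 fx -0.4 fy -0.3 fz -0.4 8.775
red [([211, 188, 114, 62, 6046], [267.9, 219.0])]
```

Emit:
move_arm:
  plan: [0.08,-0.017,0,0,0,0,0.14,-0.03,0,0,0,0,0.19,-0.04,0,0,0,0,0.23,-0.05,0,0,0,0,0.27,-0.057,0,0,0,0,0.31,-0.065,0,0,0,0,0.35,-0.073,0,0,0,0,0.39,-0.082,0,0,0,0]

```text
time_s: 9.82
eef_pos: [0.5038, -0.1151, 0.0912]
eef_rot: [-0.0, 0.994, -0.105, -0.0]
wrist_force: [-1.5, 1.1, 1.5]
opening: -0.001
grasp_force: 1.1
```

```bash
python3 s.py
```

```text
x -69.5 y -129.3 z 91.2 fx -1.7 fy 0.7 fz 1.5 9.825
```

Emit:
move_arm:
  plan: [0.04,-0.008,0,0,0,0,0.08,-0.017,0,0,0,0,0.12,-0.025,0,0,0,0,0.16,-0.033,0,0,0,0,0.2,-0.041,0,0,0,0,0.23,-0.048,0,0,0,0]

```text
time_s: 10.58
eef_pos: [0.5153, -0.1175, 0.0912]
eef_rot: [0.0, 0.994, -0.105, -0.0]
wrist_force: [-2.6, -1.4, -1.0]
opening: 0.005
grasp_force: 0.9
```

Emit:
move_arm:
  plan: [0.03,-0.006,0,0,0,0,0.06,-0.012,0,0,0,0]

```text
time_s: 10.82
eef_pos: [0.5183, -0.1181, 0.0913]
eef_rot: [-0.0, 0.994, -0.105, -0.0]
wrist_force: [-3.3, -1.4, -0.3]
opening: -0.003
grasp_force: 0.9
```

Emit:
move_arm:
  plan: [-0.39,0.08,0,0,0,0,-0.39,0.08,1.1,0,0,0,-0.18,1.08,1.1,0,0,0,0.03,2.08,1.1,0,0,0,0.24,3.08,1.1,0,0,0,0.45,4.08,1.1,0,0,0,0.66,5.07,1.1,0,0,0,0.66,5.07,0.5,0,0,0,0.66,5.07,0,0,0,0,0.74,5.05,0,0,0,0]

```text
time_s: 12.08
eef_pos: [0.5538, 0.1349, 0.0894]
eef_rot: [0.0, 0.994, -0.105, -0.002]
wrist_force: [0.1, -0.1, 0.6]
opening: -0.001
grasp_force: 0.0
```

Emit:
move_arm:
  plan: [0.06,-0.012,0,0,0,0,0.11,-0.023,0,0,0,0,0.15,-0.031,0,0,0,0,0.19,-0.04,0,0,0,0,0.23,-0.048,0,0,0,0,0.27,-0.057,0,0,0,0,0.31,-0.065,0,0,0,0,0.35,-0.073,0,0,0,0]

```text
time_s: 13.08
eef_pos: [0.5729, 0.1308, 0.0913]
eef_rot: [-0.0, 0.994, -0.105, -0.0]
wrist_force: [-2.0, -0.0, 1.8]
opening: -0.003
grasp_force: 1.3
```

```bash
python3 s.py
```

```text
x -52.6 y 125.6 z 91.3 fx -1.9 fy -0.4 fz 1.8 13.075
```

Continue 12 mm on the left.

Emit:
move_arm:
  plan: [0.04,-0.008,0,0,0,0,0.08,-0.017,0,0,0,0,0.12,-0.025,0,0,0,0,0.16,-0.033,0,0,0,0,0.2,-0.041,0,0,0,0,0.24,-0.05,0,0,0,0]

```text
time_s: 13.82
eef_pos: [0.5848, 0.1283, 0.0911]
eef_rot: [-0.0, 0.994, -0.105, -0.0]
wrist_force: [-1.8, 1.9, 0.6]
opening: -0.003
grasp_force: 0.9
```

Emit:
move_arm:
  plan: [-0.4,0.08,0,0,0,0,-0.4,0.08,1.1,0,0,0,-0.61,-0.9,1.1,0,0,0,-0.83,-1.9,1.1,0,0,0,-1.05,-2.9,1.1,0,0,0,-1.26,-3.9,1.1,0,0,0,-1.47,-4.89,1.1,0,0,0,-1.47,-4.89,0.5,0,0,0,-1.47,-4.89,0,0,0,0,-1.41,-4.9,0,0,0,0]

```text
time_s: 15.08
eef_pos: [0.5129, -0.1168, 0.0897]
eef_rot: [-0.0, 0.994, -0.106, -0.002]
wrist_force: [0.1, 0.5, -0.1]
opening: 0.005
grasp_force: 0.0
```

Emit:
move_arm:
  plan: [0.06,-0.012,0,0,0,0,0.11,-0.023,0,0,0,0,0.15,-0.031,0,0,0,0,0.19,-0.04,0,0,0,0,0.23,-0.048,0,0,0,0,0.27,-0.057,0,0,0,0,0.31,-0.065,0,0,0,0,0.35,-0.073,0,0,0,0]

```text
time_s: 16.08
eef_pos: [0.5318, -0.1204, 0.0913]
eef_rot: [0.0, 0.994, -0.105, -0.0]
wrist_force: [-2.9, -0.5, 1.8]
opening: -0.002
grasp_force: 1.1
```

```bash
python3 s.py
```

```text
x -40.9 y -128.7 z 91.3 fx -2.7 fy -1.0 fz 1.8 16.075
```

Emit:
move_arm:
  plan: [0.04,-0.008,0,0,0,0,0.08,-0.017,0,0,0,0,0.12,-0.025,0,0,0,0,0.16,-0.033,0,0,0,0,0.2,-0.041,0,0,0,0,0.24,-0.05,0,0,0,0]

```text
time_s: 16.82
eef_pos: [0.5438, -0.1229, 0.0911]
eef_rot: [-0.0, 0.994, -0.105, -0.0]
wrist_force: [-1.4, -0.4, -1.4]
opening: 0.002
grasp_force: 0.9
```

Emit:
move_arm:
  plan: [-0.4,0.08,0,0,0,0,-0.4,0.08,1.1,0,0,0,-0.18,1.08,1.1,0,0,0,0.03,2.08,1.1,0,0,0,0.23,3.08,1.1,0,0,0,0.43,4.08,1.1,0,0,0,0.63,5.07,1.1,0,0,0,0.63,5.07,0.5,0,0,0,0.63,5.07,0,0,0,0,0.71,5.05,0,0,0,0]

```text
time_s: 18.08
eef_pos: [0.5777, 0.1302, 0.0892]
eef_rot: [0.0, 0.994, -0.105, -0.002]
wrist_force: [0.9, 0.4, 0.2]
opening: -0.0
grasp_force: 0.0
```

Emit:
move_arm:
  plan: [0.08,-0.016,0,0,0,0,0.14,-0.029,0,0,0,0,0.18,-0.037,0,0,0,0,0.22,-0.046,0,0,0,0,0.26,-0.055,0,0,0,0,0.3,-0.063,0,0,0,0,0.34,-0.071,0,0,0,0,0.38,-0.08,0,0,0,0]

```text
time_s: 19.08
eef_pos: [0.5983, 0.1257, 0.0913]
eef_rot: [-0.0, 0.994, -0.105, -0.0]
wrist_force: [-1.9, 2.1, 2.2]
opening: 0.0
grasp_force: 1.2
```

```bash
python3 s.py
```

```text
x -26.6 y 125.8 z 91.3 fx -2.3 fy 1.6 fz 2.2 19.075
```

Emit:
move_arm:
  plan: [0.04,-0.008,0,0,0,0,0.08,-0.017,0,0,0,0,0.12,-0.025,0,0,0,0,0.16,-0.033,0,0,0,0,0.2,-0.041,0,0,0,0,0.24,-0.05,0,0,0,0]

```text
time_s: 19.82
eef_pos: [0.6103, 0.1232, 0.0911]
eef_rot: [-0.0, 0.994, -0.105, -0.0]
wrist_force: [-1.2, 0.5, 0.1]
opening: 0.004
grasp_force: 0.9
```

Emit:
move_arm:
  plan: [-0.4,0.08,0,0,0,0,-0.4,0.08,1.1,0,0,0,-0.61,-0.9,1.1,0,0,0,-0.83,-1.9,1.1,0,0,0,-1.05,-2.9,1.1,0,0,0,-1.26,-3.9,1.1,0,0,0,-1.47,-4.89,1.1,0,0,0,-1.47,-4.89,0.5,0,0,0,-1.47,-4.89,0,0,0,0,-1.41,-4.9,0,0,0,0]

```text
time_s: 21.08
eef_pos: [0.5384, -0.122, 0.0896]
eef_rot: [-0.0, 0.994, -0.106, -0.002]
wrist_force: [-0.5, 0.5, -1.1]
opening: -0.001
grasp_force: 0.0
```

Emit:
move_arm:
  plan: [0.06,-0.012,0,0,0,0,0.11,-0.023,0,0,0,0,0.15,-0.031,0,0,0,0,0.19,-0.04,0,0,0,0,0.23,-0.048,0,0,0,0,0.27,-0.057,0,0,0,0,0.31,-0.065,0,0,0,0,0.35,-0.073,0,0,0,0]

```text
time_s: 22.08
eef_pos: [0.5573, -0.1256, 0.0912]
eef_rot: [0.0, 0.994, -0.105, -0.0]
wrist_force: [-2.0, -0.1, 2.1]
opening: 0.001
grasp_force: 1.1
```

```bash
python3 s.py
```

```text
x -14.9 y -128.5 z 91.2 fx -2.0 fy -0.6 fz 2.1 22.075
```

Emit:
move_arm:
  plan: [0.04,-0.008,0,0,0,0,0.08,-0.017,0,0,0,0,0.12,-0.025,0,0,0,0,0.16,-0.033,0,0,0,0,0.2,-0.041,0,0,0,0]

```text
time_s: 22.7
eef_pos: [0.5673, -0.1277, 0.0911]
eef_rot: [0.0, 0.994, -0.105, -0.0]
wrist_force: [-2.2, -1.4, -0.3]
opening: -0.002
grasp_force: 1.0
```

Emit:
move_arm:
  plan: [-0.34,0.07,0,0,0,0,-0.34,0.07,1.1,0,0,0,-0.13,1.07,1.1,0,0,0,0.08,2.07,1.1,0,0,0,0.29,3.07,1.1,0,0,0,0.5,4.07,1.1,0,0,0,0.71,5.05,1.1,0,0,0,0.71,5.05,0.5,0,0,0,0.71,5.05,0,0,0,0,0.76,5.04,0,0,0,0]

```text
time_s: 23.95
eef_pos: [0.6037, 0.125, 0.089]
eef_rot: [0.0, 0.994, -0.105, -0.002]
wrist_force: [-0.2, -0.2, 0.2]
opening: -0.005
grasp_force: 0.0
```

Emit:
move_arm:
  plan: [0.06,-0.012,0,0,0,0,0.11,-0.023,0,0,0,0,0.15,-0.031,0,0,0,0,0.19,-0.04,0,0,0,0,0.23,-0.048,0,0,0,0,0.26,-0.054,0,0,0,0,0.29,-0.06,0,0,0,0]

```text
time_s: 24.82
eef_pos: [0.6197, 0.1215, 0.0913]
eef_rot: [-0.0, 0.994, -0.105, -0.0]
wrist_force: [-2.8, 0.7, 1.7]
opening: 0.002
grasp_force: 1.2
```

```bash
python3 s.py
```

```text
x -4.8 y 126.2 z 91.3 fx -2.9 fy 0.1 fz 1.7 24.825
```

Emit:
move_arm:
  plan: [0.02,-0.004,0,0,0,0,0.04,-0.008,0,0,0,0,0.06,-0.012,0,0,0,0]

```text
time_s: 25.2
eef_pos: [0.6228, 0.1208, 0.0913]
eef_rot: [0.0, 0.994, -0.105, -0.0]
wrist_force: [-2.0, 1.5, 1.3]
opening: -0.0
grasp_force: 1.2
```

Emit:
move_arm:
  plan: [0.02,-0.004,0,0,0,0,0.04,-0.008,0,0,0,0,0.06,-0.012,0,0,0,0]

```text
time_s: 25.58
eef_pos: [0.6258, 0.1202, 0.0912]
eef_rot: [0.0, 0.994, -0.105, -0.0]
wrist_force: [-2.6, 0.8, 0.8]
opening: 0.002
grasp_force: 1.2
```

Emit:
move_arm:
  plan: [0.02,-0.004,0,0,0,0,0.04,-0.008,0,0,0,0,0.06,-0.012,0,0,0,0]

```text
time_s: 25.95
eef_pos: [0.6288, 0.1196, 0.0912]
eef_rot: [0.0, 0.994, -0.105, -0.0]
wrist_force: [-2.1, 1.3, 1.1]
opening: -0.002
grasp_force: 1.1
```

Emit:
move_arm:
  plan: [0.02,-0.004,0,0,0,0,0.04,-0.008,0,0,0,0,0.06,-0.012,0,0,0,0]

```text
time_s: 26.32
eef_pos: [0.6318, 0.1192, 0.0912]
eef_rot: [-0.0, 0.994, -0.105, -0.0]
wrist_force: [-2.0, 1.2, 0.7]
opening: 0.001
grasp_force: 1.2
```

Emit:
move_arm:
  plan: [-0.38,0.08,0,0,0,0,-0.38,0.08,1.1,0,0,0,-0.59,-0.92,1.1,0,0,0,-0.8,-1.92,1.1,0,0,0,-1.01,-2.92,1.1,0,0,0,-1.22,-3.92,1.1,0,0,0,-1.43,-4.9,1.1,0,0,0,-1.43,-4.9,0.5,0,0,0,-1.43,-4.9,0,0,0,0,-1.37,-4.91,0,0,0,0]

```text
time_s: 27.58
eef_pos: [0.5619, -0.1264, 0.0894]
eef_rot: [-0.0, 0.994, -0.106, -0.002]
wrist_force: [-0.1, -0.1, 0.5]
opening: -0.002
grasp_force: 0.0
```

Emit:
move_arm:
  plan: [0.06,-0.012,0,0,0,0,0.1,-0.021,0,0,0,0,0.14,-0.029,0,0,0,0,0.18,-0.037,0,0,0,0,0.22,-0.046,0,0,0,0,0.26,-0.054,0,0,0,0,0.3,-0.062,0,0,0,0]

```text
time_s: 28.45
eef_pos: [0.5783, -0.1296, 0.0913]
eef_rot: [0.0, 0.994, -0.105, -0.0]
wrist_force: [-2.1, 0.3, 1.9]
opening: -0.003
grasp_force: 1.2
```

```bash
python3 s.py
```

```text
x 6.4 y -128.1 z 91.3 fx -2.2 fy -0.1 fz 1.9 28.45
```

Emit:
move_arm:
  plan: [0.02,-0.004,0,0,0,0,0.04,-0.008,0,0,0,0,0.06,-0.012,0,0,0,0]

```text
time_s: 28.82
eef_pos: [0.5813, -0.1302, 0.0912]
eef_rot: [-0.0, 0.994, -0.105, -0.0]
wrist_force: [-2.5, -0.8, 1.5]
opening: 0.002
grasp_force: 1.1
```

Emit:
move_arm:
  plan: [0.02,-0.004,0,0,0,0,0.04,-0.008,0,0,0,0,0.06,-0.012,0,0,0,0]

```text
time_s: 29.2
eef_pos: [0.5843, -0.1307, 0.0912]
eef_rot: [-0.0, 0.994, -0.105, -0.0]
wrist_force: [-1.8, 0.4, 1.1]
opening: 0.0
grasp_force: 1.0
```

Emit:
move_arm:
  plan: [0.02,-0.004,0,0,0,0,0.04,-0.008,0,0,0,0,0.06,-0.012,0,0,0,0]

```text
time_s: 29.58
eef_pos: [0.5845, -0.1307, 0.0912]
eef_rot: [-0.0, 0.994, -0.105, -0.003]
wrist_force: [-17.2, 1.8, 12.9]
opening: 0.0
grasp_force: 8.6
```

Force jumped at x≈12.6, so this is the stop. I'll back off and square up the left end.

Emit:
move_arm:
  plan: [-0.3,0.064,0,0,0,0,-0.3,0.064,1.1,0,0,0,-0.09,1.06,1.1,0,0,0,0.12,2.06,1.1,0,0,0,0.33,3.06,1.1,0,0,0,0.54,4.06,1.1,0,0,0,0.75,5.04,1.1,0,0,0,0.75,5.04,0.5,0,0,0,0.75,5.04,0,0,0,0,0.8,5.03,0,0,0,0]

```text
time_s: 30.82
eef_pos: [0.6257, 0.1206, 0.0889]
eef_rot: [0.0, 0.994, -0.105, -0.002]
wrist_force: [0.4, 0.6, 0.7]
opening: 0.001
grasp_force: 0.0
```

```bash
python3 s.py
```

```text
x 1.2 y 126.4 z 88.9 fx 0.3 fy 0.6 fz 0.7 30.825
```

Emit:
move_arm:
  plan: [0.04,-0.008,0,0,0,0,0.08,-0.016,0,0,0,0,0.11,-0.023,0,0,0,0,0.13,-0.027,0,0,0,0,0.15,-0.031,0,0,0,0]

```text
time_s: 31.45
eef_pos: [0.6345, 0.1187, 0.0914]
eef_rot: [-0.0, 0.994, -0.105, -0.0]
wrist_force: [-2.9, 1.5, 2.6]
opening: -0.001
grasp_force: 1.2
```

```bash
python3 s.py
```

```text
x 10.2 y 126.4 z 91.4 fx -3.1 fy 0.9 fz 2.6 31.45
```

Emit:
move_arm:
  plan: [0.015,-0.003,0,0,0,0,0.03,-0.006,0,0,0,0]

```text
time_s: 31.7
eef_pos: [0.636, 0.1185, 0.0913]
eef_rot: [-0.0, 0.994, -0.105, -0.0]
wrist_force: [-2.1, 1.2, 2.0]
opening: -0.005
grasp_force: 1.3
```

Emit:
move_arm:
  plan: [0.015,-0.003,0,0,0,0,0.03,-0.006,0,0,0,0]

```text
time_s: 31.95
eef_pos: [0.6361, 0.1185, 0.0912]
eef_rot: [-0.0, 0.994, -0.105, -0.002]
wrist_force: [-11.6, 1.3, 8.6]
opening: -0.001
grasp_force: 5.5
```

Emit:
move_arm:
  plan: [-0.2,0.04,0,0,0,0,-0.2,0.04,1.1,0,0,0,-0.41,-0.96,1.1,0,0,0,-0.62,-1.96,1.1,0,0,0,-0.83,-2.96,1.1,0,0,0,-1.04,-3.96,1.1,0,0,0,-1.24,-4.94,1.1,0,0,0,-1.24,-4.94,0.5,0,0,0,-1.24,-4.94,0,0,0,0,-1.18,-4.95,0,0,0,0]

```text
time_s: 33.2
eef_pos: [0.577, -0.1291, 0.0891]
eef_rot: [-0.001, 0.994, -0.106, -0.002]
wrist_force: [0.1, 0.2, 0.3]
opening: 0.001
grasp_force: 0.0
```

Emit:
move_arm:
  plan: [0.02,-0.004,0,0,0,0,0.04,-0.008,0,0,0,0,0.06,-0.012,0,0,0,0]

```text
time_s: 33.58
eef_pos: [0.5825, -0.1302, 0.0923]
eef_rot: [0.0, 0.994, -0.105, 0.001]
wrist_force: [-0.0, 0.3, -0.2]
opening: 0.002
grasp_force: 0.0
```

```bash
python3 s.py
```

```text
x 10.7 y -127.8 z 92.3 fx -0.1 fy 0.3 fz -0.2 33.575
```

Emit:
move_arm:
  plan: [0.015,-0.003,0,0,0,0,0.03,-0.006,0,0,0,0]

```text
time_s: 33.83
eef_pos: [0.5834, -0.1304, 0.0915]
eef_rot: [0.0, 0.994, -0.105, 0.0]
wrist_force: [0.0, -0.3, 0.2]
opening: -0.003
grasp_force: 0.0
```

Emit:
move_arm:
  plan: [0.015,-0.003,0,0,0,0,0.03,-0.006,0,0,0,0]

```text
time_s: 34.08
eef_pos: [0.5844, -0.1306, 0.0912]
eef_rot: [-0.0, 0.994, -0.105, -0.0]
wrist_force: [-3.1, 0.6, 2.1]
opening: -0.002
grasp_force: 1.3
```

Emit:
move_arm:
  plan: [0.015,-0.003,0,0,0,0,0.025,-0.005,0,0,0,0]

```text
time_s: 34.33
eef_pos: [0.5845, -0.1306, 0.0912]
eef_rot: [-0.0, 0.994, -0.105, -0.002]
wrist_force: [-8.5, 0.7, 7.5]
opening: -0.003
grasp_force: 4.5
```

The lid is at the stop at both ends. Next I'll work out the catch path.

```bash
python3 - <<'E'
from h import *
o=ctrl.get_obs();p=o['eef_pos'];O=np.array([.5984,-.0029]);ex=np.array([.9785,-.2062]);ey=np.array([.2062,.9785])
W=lambda q:O+ex*q[0]/1e3+ey*q[1]/1e3
S=lambda q:((W(q)-p[:2])/.05).round(2)
piv=np.array([-2.5,-204.7])
def F(a,off=15): return piv+60*np.array([-np.cos(a),np.sin(a)])-off*np.array([np.sin(a),np.cos(a)])
print('start',S(F(.05,32)))
for a in np.arange(0.1,1.7,.15):print(round(a,2),F(a).round(1),S(F(a)))
print('retreat',S(F(1.57,40)))
c=ctrl.camera('top');b=blobs(c,(100,150,60),(130,255,255),100);print([(x,onplane(c,[x[1]],.07)[0].round(3)) for x in b])
E
```

```text
start [-1.94 -1.75]
0.1 [ -63.7 -213.6] [-1.85 -1.36]
0.25 [ -64.3 -204.4] [-1.82 -1.18]
0.4 [ -63.6 -195.2] [-1.77 -1.  ]
0.55 [ -61.5 -186.1] [-1.69 -0.83]
0.7 [ -58.1 -177.5] [-1.59 -0.68]
0.85 [ -53.4 -169.5] [-1.46 -0.54]
1.0 [ -47.5 -162.3] [-1.32 -0.43]
1.15 [ -40.7 -156.1] [-1.16 -0.33]
1.3 [ -33.  -150.9] [-0.99 -0.26]
1.45 [ -24.6 -146.9] [-0.81 -0.22]
1.6 [ -15.7 -144.3] [-0.62 -0.2 ]
retreat [-1.15 -0.1 ]
[(([230, 150, 14, 13, 118], [236.3, 156.1]), array([0.684, 0.103, 0.07 ])), (([192, 194, 12, 12, 107], [197.8, 199.8]), array([0.566, 0.181, 0.07 ])), (([0, 224, 56, 118, 3927], [26.3, 280.2]), array([0.326, 0.565, 0.07 ])), (([407, 261, 34, 27, 601], [421.3, 274.7]), array([ 0.447, -0.361,  0.07 ]))]
```

Emit:
move_arm:
  plan: [-0.3,0.06,0,0,0,0,-0.3,0.06,1.2,0,0,0,-1.1,-0.8,1.2,0,0,0,-1.94,-1.75,1.2,0,0,0,-1.94,-1.75,1.2,0,0,0,-1.94,-1.75,0.38,0,0,0,-1.94,-1.75,0.38,0,0,0]

```text
time_s: 35.25
eef_pos: [0.4873, -0.2165, 0.1076]
eef_rot: [-0.002, 0.994, -0.105, -0.003]
wrist_force: [-0.0, 0.6, 0.2]
opening: -0.003
grasp_force: 0.0
```

```bash
python3 s.py; python3 - <<'E'
from h import *
c=ctrl.camera('wrist');save(c,'w4')
E
```

```text
x -64.7 y -231.9 z 107.6 fx -0.2 fy 0.6 fz 0.2 35.25
```

View pics/w4.png

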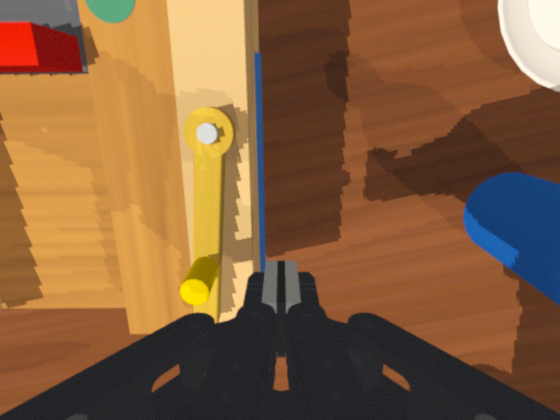

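The pin at (200,285) is just left of the fingertips at (280,265). Sweeping it round.

Emit:
move_arm:
  plan: [0.05,0.2,0,0,0,0,0.09,0.35,0,0,0,0,0.11,0.47,0,0,0,0,0.13,0.57,0,0,0,0,0.15,0.66,0,0,0,0,0.17,0.75,0,0,0,0,0.21,0.84,0,0,0,0,0.25,0.92,0,0,0,0,0.3,1.0,0,0,0,0,0.35,1.07,0,0,0,0]

```text
time_s: 36.55
eef_pos: [0.5064, -0.1645, 0.1101]
eef_rot: [-0.0, 0.994, -0.105, -0.0]
wrist_force: [-1.1, -0.3, 0.1]
opening: -0.003
grasp_force: 0.4
```

```bash
python3 s.py
```

```text
x -56.7 y -177.1 z 110.1 fx -1.0 fy -0.5 fz 0.1 36.55
```

Emit:
move_arm:
  plan: [0.06,0.07,0,0,0,0,0.13,0.14,0,0,0,0,0.2,0.2,0,0,0,0,0.27,0.25,0,0,0,0,0.35,0.3,0,0,0,0,0.43,0.35,0,0,0,0,0.51,0.385,0,0,0,0,0.6,0.42,0,0,0,0,0.69,0.44,0,0,0,0,0.76,0.45,0,0,0,0]

```text
time_s: 37.8
eef_pos: [0.5447, -0.1423, 0.1102]
eef_rot: [-0.0, 0.994, -0.105, -0.0]
wrist_force: [-1.8, -1.2, 0.3]
opening: -0.005
grasp_force: 0.5
```

```bash
python3 s.py; python3 - <<'E'
from h import *
c=ctrl.camera('wrist');save(c,'w5')
E
```

```text
x -23.8 y -147.4 z 110.2 fx -1.5 fy -1.6 fz 0.3 37.8
```

View pics/w5.png

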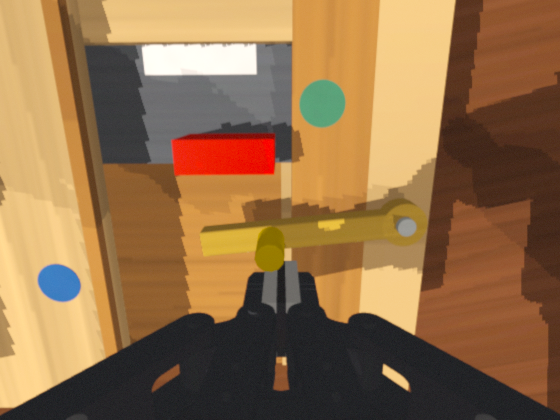

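The arm lies nearly across, from (205,242) to (405,225), about 5° short of its end. I'll press on in small steps until it stops.

Emit:
move_arm:
  plan: [0.04,-0.004,0,0,0,0,0.08,-0.01,0,0,0,0,0.1,-0.015,0,0,0,0]

```text
time_s: 38.22
eef_pos: [0.5495, -0.1431, 0.1102]
eef_rot: [-0.0, 0.994, -0.105, -0.0]
wrist_force: [-0.5, 1.2, 0.4]
opening: -0.003
grasp_force: 0.6
```

Emit:
move_arm:
  plan: [0.02,-0.004,0,0,0,0,0.04,-0.008,0,0,0,0]

```text
time_s: 38.48
eef_pos: [0.5504, -0.1432, 0.1101]
eef_rot: [-0.0, 0.994, -0.105, -0.001]
wrist_force: [-7.8, 2.3, 4.1]
opening: 0.005
grasp_force: 4.0
```

It is at the end stop. Retreating to check.

Emit:
move_arm:
  plan: [-0.5,0.1,0,0,0,0,-0.5,0.1,1.2,0,0,0,-1,0.8,2.4,0,0,0,-1.5,1.4,3.5,0,0,0,-2,2,4.4,0,0,0,-2,2,5.2,0,0,0,-2,2,5.2,0,0,0,-2,2,5.2,0,0,0]

```text
time_s: 39.48
eef_pos: [0.4516, -0.0438, 0.3701]
eef_rot: [0.0, 0.994, -0.105, 0.0]
wrist_force: [-0.4, 0.6, -1.4]
opening: 0.003
grasp_force: 0.0
```

```bash
python3 s.py; python3 - <<'E'
from h import *
c=ctrl.camera('wrist');save(c,'w6')
E
```

```text
x -135.2 y -70.3 z 370.1 fx -0.5 fy 0.5 fz -1.4 39.475
```

View pics/w6.png

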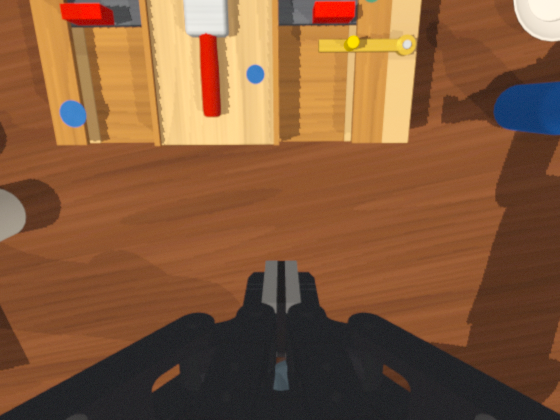

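The last view shows the catch straight across at row 45, behind the right tab. The tab faces at rows 26 and 24 are parallel to the front edge, and the bystanders look in place. Handing in.

```bash
python3 -c "
from bench import ctrl
print(ctrl.hand_in())"
```

```text
the job is handed in; nothing more can be done
None
```

The lid is shut against both rear feet, the brass catch is swung across behind the right tab, and the job is handed in; one push, on first meeting the stop, read 17 N along the push but about 21 N with the vertical part, which may count against the 20 N limit.

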